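# Find the full wire spool by weight and present it to the tag reader

### The job

One of the two identical closed wire spools is full, the other nearly empty: lift the left one (as the robot sees it) clear of the bench to feel its weight and set it back upright where it stood, then lift the right one likewise. Put the lighter spool on the upright spindle, fully down, and let go of it; then pick up the heavier and finish while holding it upright and still a few centimetres above the middle of the flat tag reader. Do not touch the reader, and leave the three housings behind alone.

Things in the scene. Friction and masses are not known exactly. Their poses are not given: they have to be found in the camera images.
- spool_a_mid (a point): Centre of a closed wire spool, on its axis 30 mm above its underside; z is its axis. Two spools, alike to the eye, stand upright side by side: plain aluminium drum of 44 mm diameter (grasp it across this) on a dark flange of 64 mm diameter, 5 mm thick; 60 mm tall in all; a bore of 25 mm diameter runs right through along the axis.
- spool_b_mid (a point): Centre of a closed wire spool, on its axis 30 mm above its underside; z is its axis. Two spools, alike to the eye, stand upright side by side: plain aluminium drum of 44 mm diameter (grasp it across this) on a dark flange of 64 mm diameter, 5 mm thick; 60 mm tall in all; a bore of 25 mm diameter runs right through along the axis.
- spool_a: The same spool as spool_a_mid; origin at the centre of its underside, z up along its axis. One spool, which cannot be told by eye, weighs more than twice as much as the other; both weigh under 0.7 kg. Their centres stand at least 90 mm apart in y.
- spool_b: The same spool as spool_b_mid; origin at the centre of its underside, z up along its axis. One spool, which cannot be told by eye, weighs more than twice as much as the other; both weigh under 0.7 kg. Their centres stand at least 90 mm apart in y.
- spindle_seat (a point): Seat of the fixed spindle stand: a square aluminium plate, 86 x 86 x 8 mm, with an upright steel spindle of 16 mm diameter in its middle; its tip, tapered over the last 10 mm, stands 64 mm above the plate. This point is on the spindle's axis at the plate's top face, where a mounted spool's flange rests (spool centre then 30 mm above); z is up along the spindle.
- spindle: The spindle stand itself; origin at the centre of its underside, on the bench.
- reader_top (a point): Middle of the upper face of the tag reader: a fixed flat grey box, 110 x 110 x 19.5 mm, with a black top. z is up.
- reader: The tag reader itself; origin at the centre of its underside, on the bench. A tall white bench post, part of the room, stands at the right of the bench about 0.64 m ahead and 0.25 m to the right of the robot; keep the arm clear of it.
- housing_1: Loose machined aluminium housing, 45 mm diameter, 31 mm tall, a bystander behind the work. Its origin is the centre of its underside.
- housing_2: Loose machined aluminium housing, 45 mm diameter, 34 mm tall, a bystander behind the work. Its origin is the centre of its underside.
- housing_3: Loose machined aluminium housing, 45 mm diameter, 37 mm tall, a bystander behind the work. Its origin is the centre of its underside.
Not all that is in view belongs to the job. What is shaped like the spool_a but green is not meant.

How it is judged:
By the outcome, as a careful person would: the job done as asked, in the order asked, and still so for the second after the job is handed in, while the arm keeps its last pose, push and grip.
It also fails if it takes over 72 s, if anything falls off the work surface, if the arm or the gripper's body presses on something with over 40 N, if the wrist force passes 120 N, or if a joint passes its speed limit or range.

### The arm

A 6-joint arm with a two-finger parallel gripper is mounted at the origin on a cart in front of the work surface, level with it; the furniture and walls round the work are solid. World frame = base frame: x ahead of the robot, y to its left, z up, the work surface at z = 0. Lengths are in mm, angles in rad, forces in N, time in s.
With the tool pointing down it reaches from about 250 to 800 mm from the base axis. Payload 8.5 kg.
Tool frame: the origin (TCP) lies on the centre line of the jaws, within the pads' length; the fingertips stand manip.nose_length ahead of it and the grasp point (between the pads) lies 6 mm ahead of it (manip.nose_length is the distance from the TCP to the fingertips, in mm); z points along the fingers, y is the line along which they close (so a half turn about z gives the same grasp; the last joint's range is limited). The gripper opens to 85 mm and grips with 20 to 120 N. Pads are 22 mm wide; open, the fingers measure 114 mm over their backs; the gripper's body (76 mm by 85 mm) begins 54 mm behind the grasp point. The pads swing forward as they close: fully open they stand 13 mm farther back than shut.
Start: joints at [1.109, 0.238, -0.013, 1.319, 0, 1.571], TCP at [233.899, 469.971, 256.276] pointing down, gripper open.
Joint ranges: [-2.66, 2.66], [-1.03, 1.9], [-1.14, 1.46], [-1.82, 2.27], [-1.45, 1.34], [-3.14, 3.14]. Speed limits (rad/s): [2.22, 2.22, 2.79, 3.14, 3.14, 3.14].

### API

Orientations are given as a unit quaternion [w, x, y, z].
In Python, from station import manip gives the robot as it stands.
- The arm moves only by the tool step_arm, never from a script. Its argument "series" is a list of rows, each a list of 5 numbers: the shift along the world's x, y, z in mm, then the turn about the world's z in degrees, then the opening, from -1 (shut) to 1 (fully open). In form: [[dx, dy, dz, spin, claw], ...]. A call has exactly 8 rows; each row shifts and turns the commanded pose from where the row before left it; what a row does not reach is not made up. A row lasts 1/8 s, in which the tool goes at most 62.5 mm and 10.7 degrees, less where a joint would pass 70% of its speed; a pose out of reach is approached as far as the arm can. A call is refused whole if a number of a shift passes 62.5 or a number of a turn 10.7, either way. A call with a gripper value outside its range is refused whole. The fingers move at their own pace and stop on an object; "newtons" is the grip in N (left out, the last holds). Time passes only in rows, so rows that do not move let the fingers close, or fill a call up. It gives the time, the measured TCP pose, the force, the opening and the grip force at its end, in the units of the state.
- manip.state(): the state, without advancing time (a new reading comes with each control period).
- manip.capture(name): name is "scene" or "top"; returns the picture (420x560x3 uint8, red, green, blue); there is no depth.
- manip.calibration(name): a dict with "fx", "fy", "cx", "cy" (pixels), "k1" (the pictures are not rectified: a ray, as slopes to the right and down, at radius r is drawn at 1 + k1 r^2 times it, then the intrinsics apply), "R" (3x3) and "t" (3): a world point X has camera coordinates R X + t. Camera axes: x right, y down, z forward; pixel columns grow to the right and rows downward; lengths in mm; the calibration is good to about 2 mm. A picture is of the moment at which its call begins. calibration takes no time and is no camera call.
- manip.finish_job(): hands the job in; it is judged then, once.
The state is a dict: "time": time; "joints": joint angles; "joint_velocities": joint speeds; "effort": joint torques, N m; "ee_pos": TCP position; "tcp_rot": TCP orientation; "ft_force": force on the tool from outside, world axes, zero at the start; "wrist_torque": the same for the moment, N m; "width": opening from 0.0 (shut) to 1.0 (fully open); "gripper_force": force on a finger pad.
Only numpy, scipy, OpenCV 4.12 (cv2) and the standard library are available. Lean on these libraries where they do the work, as an engineer would, in place of code of your own. Each camera call takes 0.05 s, during which the arm holds its last target. There are 200 camera calls.

## Working session

There is one attempt and no reset: what is moved stays moved. The work goes in short steps, Python scripts to look and compute and a tool call to move; the robot and the scene stay as the last step left them, time stands still between calls to the robot, and variables do not carry over. Pictures are saved under pics/ and viewed, at most 10 in all, crops included, and the job is handed in when it is done.

Besides the shell and the picture viewer there is one more tool, called as name(argument=value, ...) on one line, values as JSON. step_arm: Moves the arm, as the interface text tells. Its arguments: {"type":"object","properties":{"series":{"type":"array","items":{"type":"array","items":{"type":"number"}}},"newtons":{"type":"number"}},"required":["series"]}

```bash
mkdir -p pics; ls; python3 - <<'E'
from station import manip
import cv2
for n in("scene","top"):
    cv2.imwrite(f"pics/{n}0.png",manip.capture(n)[:,:,::-1]); print(manip.calibration(n))
print(manip.state(),manip.nose_length)
E
```

```text
pics
{'fx': 506.65203482992104, 'fy': 506.65203482992104, 'cx': 288.7715900944838, 'cy': 212.97222884675273, 'k1': 0.007288226710800204, 'R': array([[ 0.56433468,  0.82552275,  0.00620893],
       [ 0.64710891, -0.43767426, -0.6242526 ],
       [-0.51261724,  0.35630524, -0.78119789]]), 't': array([-391.84629986, -373.55279605, 1468.61670637])}
{'fx': 502.5551736380045, 'fy': 502.5551736380045, 'cx': 275.95807451875675, 'cy': 212.2181637495644, 'k1': 0.04843552027489235, 'R': array([[ 0.02094941, -0.99977474, -0.00340337],
       [-0.99092487, -0.02031165, -0.13287342],
       [ 0.13277436,  0.0061561 , -0.99112717]]), 't': array([  37.6016929 ,  636.25985692, 1013.27844215])}
{'time': 0.1, 'joints': array([ 1.10897709e+00,  2.38723403e-01, -1.41446062e-02,  1.31920832e+00,
       -1.91436578e-05,  1.57082053e+00]), 'joint_velocities': array([ 1.32418650e-03, -1.57643851e-03,  3.14829074e-03, -4.21409653e-05,
       -2.21017559e-03,  3.17052675e-04]), 'effort': array([ 5.56399191e-04, -5.39716387e+01,  3.46999919e+01,  1.33565147e-02,
        5.66496874e-05,  8.64589083e-06]), 'ee_pos': array([233.7848264 , 469.70261549, 255.75039104]), 'tcp_rot': array([-1.37146873e-04,  2.28874825e-01,  9.73455651e-01, -6.25205115e-04]), 'ft_force': array([-0.03151798, -0.6530644 ,  0.51713261]), 'wrist_torque': array([ 0.02471666, -0.00975081, -0.01739347]), 'gripper_force': 0.0, 'width': 1.0019568118624114} 25.0
```

View pics/scene0.png

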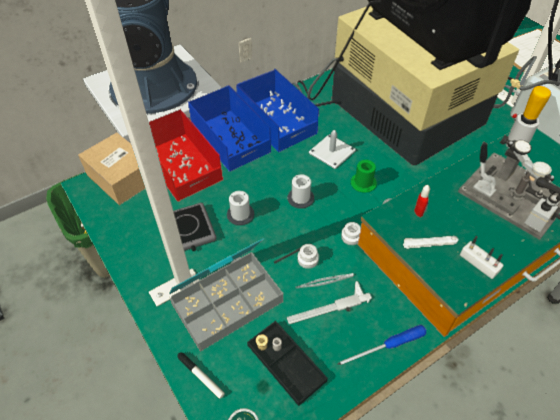

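View pics/top0.png

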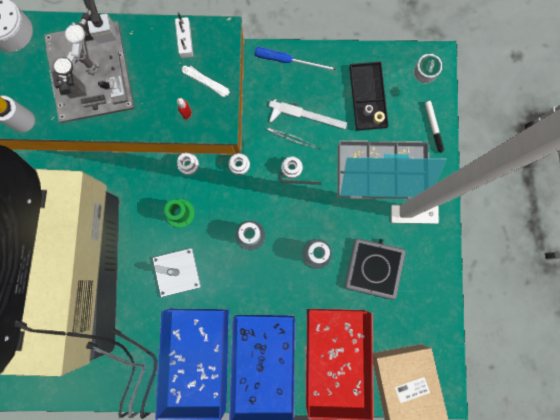

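The top view shows the left spool near (249,234), the right spool near (318,253), the green decoy at (179,212), the spindle plate at (176,272) with its tip at about (172,271), and the reader at (376,268). The housings are at (188,163), (239,163) and (292,167). In the scene view the spools are at (301,190) and (239,207), the spindle at (332,148), and the post foot at (180,290).

```bash
cat > h.py <<'E'
from station import manip
import cv2, numpy as np
def ray(n,p):
    c=manip.calibration(n); d=(np.array(p,float)-[c['cx'],c['cy']])/[c['fx'],c['fy']]
    s=d.copy()
    for _ in range(9): s=d/(1+c['k1']*(s@s))
    return -c['R'].T@c['t'], c['R'].T@np.array([s[0],s[1],1])
def plane(n,p,z):
    o,v=ray(n,p); return (o+v*(z-o[2])/v[2]).round(1)
def proj(n,X):
    c=manip.calibration(n); q=c['R']@np.array(X,float)+c['t']; s=q[:2]/q[2]
    return (s*(1+c['k1']*(s@s))*c['fx']+[c['cx'],c['cy']]).round(1)
def tri(pa,pb):
    (o,u),(p,v)=ray('top',pa),ray('scene',pb)
    A=np.stack([u,-v],1); k=np.linalg.lstsq(A,p-o,rcond=None)[0]
    return ((o+u*k[0]+p+v*k[1])/2).round(1), np.linalg.norm(o+u*k[0]-p-v*k[1]).round(1)
E
python3 - <<'E'
from h import *
P={n:cv2.imread(f"pics/{n}0.png") for n in("top","scene")}
def blobs(n,box,f,z,lab,amin=30):
    x0,y0,x1,y1=box; h=cv2.cvtColor(P[n],cv2.COLOR_BGR2HSV).astype(int)[y0:y1,x0:x1]
    m=f(h).astype(np.uint8)
    k,l,s,c=cv2.connectedComponentsWithStats(m)
    for i in range(1,k):
        if s[i,4]<amin: continue
        cs=cv2.findContours((l==i).astype(np.uint8),cv2.RETR_EXTERNAL,cv2.CHAIN_APPROX_NONE)[0][0]
        (a,b),r=cv2.minEnclosingCircle(cs); R=cv2.minAreaRect(cs)
        print(lab,n,'cen',(c[i]+box[:2]).round(1),'enc',(round(a+x0,1),round(b+y0,1)),round(r,1),'rect',np.round(R[0]+np.array(box[:2]),1),np.round(R[1]),round(R[2]),s[i,4],plane(n,np.array(R[0])+box[:2],z))
white=lambda h:(h[...,1]<60)&(h[...,2]>150)
bright=lambda h:(h[...,1]<60)&(h[...,2]>195)
for lab,b in dict(L=(230,214,270,255),R=(298,233,338,274)).items():
    blobs('top',b,bright,60,lab+'ringtop')
    blobs('top',b,lambda h:(h[...,1]<110)&(h[...,2]<110),60,lab+'dark',15)
blobs('top',(140,240,212,300),white,8,'plate')
blobs('top',(335,230,415,305),lambda h:(h[...,1]<70),19.5,'reader')
blobs('top',(340,235,410,300),lambda h:(h[...,2]<70)&(h[...,1]<110),19.5,'rblack')
out=[]
for n,b in (('top',(225,205,345,285)),('top',(140,235,220,305)),('scene',(215,165,335,235)),('scene',(300,115,370,175))):
    im=P[n][b[1]:b[3],b[0]:b[2]]; out.append(cv2.resize(im,(400,290),interpolation=cv2.INTER_CUBIC))
cv2.imwrite('pics/crop0.png',np.vstack([np.hstack(out[:2]),np.hstack(out[2:])]))
for q,z in (((195,310),0),((293,318),0),((308,312),0),((230,312),0),((110,190),0),((118,355),0),((430,210),0),((400,210),0)): print(q,plane('top',q,z))
E
```

```text
Lringtop top cen [248.9 232.6] enc (249.0, 232.5) 10.3 rect [249.  232.5] [19. 20.] 90 204 [589.8 105.2  60. ]
Ldark top cen [251.  238.3] enc (249.9, 234.9) 14.5 rect [250. 235.] [28. 28.] 90 227 [584.7 103.   60. ]
Ldark top cen [247.8 230. ] enc (248.5, 232.0) 4.9 rect [247.7 230.2] [ 4. 10.] 66 20 [594.4 107.9  60. ]
Rringtop top cen [319.  252.4] enc (318.9, 252.1) 10.3 rect [318.8 252.2] [20. 19.] 45 194 [552.3 -38.4  60. ]
Rdark top cen [311.7 256.3] enc (316.2, 253.5) 14.7 rect [315.  254.1] [29. 26.] 68 246 [548.4 -30.9  60. ]
Rdark top cen [321.2 250.5] enc (319.5, 251.5) 4.3 rect [321.  250.4] [9. 4.] 54 21 [556.2 -43.   60. ]
plate top cen [176.3 272. ] enc (176.0, 272.0) 28.3 rect [176.1 272. ] [41. 42.] 77 1609 [507.1 261.1   8. ]
reader top cen [374.9 268.6] enc (375.2, 268.7) 35.4 rect [375.3 267.2] [52. 56.] 12 2698 [ 525.8 -161.    19.5]
rblack top cen [375.5 268.6] enc (375.5, 268.5) 29.8 rect [375.5 268.5] [44. 43.] 13 1138 [ 523.  -161.5   19.5]
rblack top cen [375.6 268.3] enc (375.6, 268.4) 12.4 rect [375.5 268. ] [23. 24.] 0 473 [ 524.1 -161.5   19.5]
(195, 310) [427.9 218.7   0. ]
(293, 318) [415.4  10.2   0. ]
(308, 312) [428.6 -21.5   0. ]
(230, 312) [425.1 144.2   0. ]
(110, 190) [682.7 415.5   0. ]
(118, 355) [333.1 375.    0. ]
(430, 210) [ 652.8 -283.9    0. ]
(400, 210) [ 651.5 -219.1    0. ]
```

View pics/crop0.png

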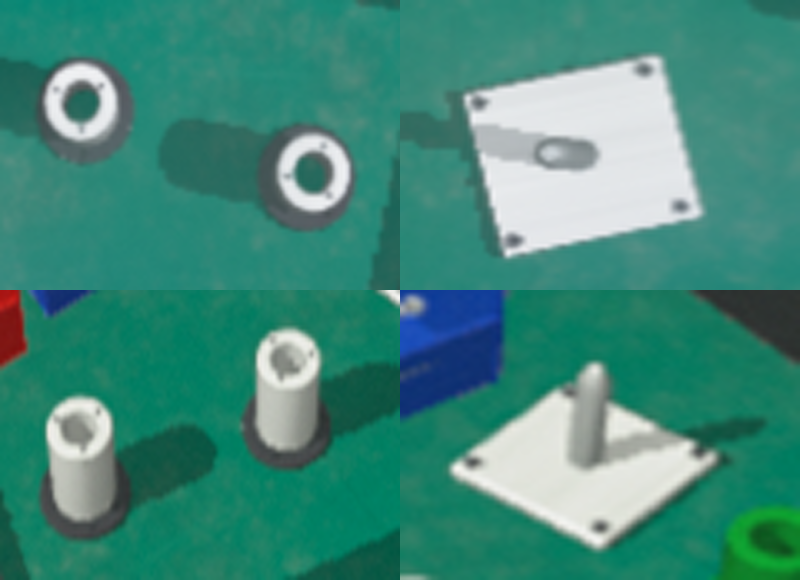

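The crop shows the spool bores clearly, at top (249.3,232.9) and (319.2,252.7) and scene (301.7,181.4) and (239,198.8). It also shows the spindle tip at top (170,271.7) and scene (334,131).

```bash
python3 - <<'E'
from h import *
print('L',tri((249.3,232.9),(301.7,181.4)),plane('top',(249.3,232.9),60),plane('scene',(301.7,181.4),60))
print('R',tri((319.2,252.7),(239,198.8)),plane('top',(319.2,252.7),60),plane('scene',(239,198.8),60))
print('tip',tri((170,271.7),(334,131.1)),[proj(n,(507,261,z)) for n in('top','scene') for z in (8,72)])
print('green',plane('top',(179,210),60))
for n in('top','scene'): print(n,proj(n,(234,470,256)))
# scene plate corners and reader
for q in((379,405),(355,436)): pass
C=[(300+(a-400)*70/400,115+(b-290)*60/290) for a,b in((570,384),(720,458),(602,549),(451,469))]
print('plate scene',plane('scene',np.mean(C,0),8))
print('stack', tri((39,370),(337,65)), tri((105,178),(505,60)), 'bin',tri((164,312),(245,73)),tri((228,311),(318,127)))
E
```

```text
L (array([590. , 105.7,  54.8]), np.float64(1.9)) [589.  104.5  60. ] [594.2 103.7  60. ]
R (array([552.4, -39.1,  52.2]), np.float64(2.0)) [551.4 -39.3  60. ] [558.9 -41.2  60. ]
tip (array([507. , 262.1,  66.8]), np.float64(1.0)) [array([176.2, 272. ]), array([169.8, 271.5]), array([331.7, 148.5]), array([333.6, 129.7])]
green [633.5 250.9  60. ]
top [ -1.8 446.2]
scene [338.8 -13.6]
plate scene [515.8 256.8   8. ]
stack (array([299.9, 472.7,  66.5]), np.float64(66.0)) (array([711.5, 380.2, 323.8]), np.float64(174.4)) bin (array([413.6, 158.9, 247.5]), np.float64(147.9)) (array([463.3, 181. ,  88.8]), np.float64(102.2))
```

step_arm(series=[[5,-40,0,0,1],[5,-40,0,0,1],[5,-40,0,0,1],[5,-40,0,0,1],[10,-40,0,0,1],[10,-40,0,0,1],[10,-40,0,0,1],[10,-40,0,0,1]])

```text
time: 1.1
ee_pos: [293.9, 148.7, 256.2]
tcp_rot: [0.0, 0.229, 0.974, -0.0]
ft_force: [0.1, -0.3, 0.2]
width: 1.001
gripper_force: 0.0
```

step_arm(series=[[40,-8,0,0,1],[40,-8,0,0,1],[40,-8,0,0,1],[40,-8,-10,0,1],[40,-8,-20,0,1],[40,-5,-20,0,1],[40,0,-20,0,1],[16,0,-20,0,1]])

```text
time: 2.1
ee_pos: [591.3, 104.7, 164.6]
tcp_rot: [-0.0, 0.229, 0.973, -0.0]
ft_force: [-1.0, -0.2, -0.5]
width: 1.0
gripper_force: 0.0
```

```bash
python3 - <<'E'
from h import *
s=manip.state(); print({k:np.round(s[k],3) for k in('time','joints','ee_pos','tcp_rot','ft_force')})
a=[manip.capture(n)[:,:,::-1] for n in('top','scene')]
cv2.imwrite('pics/m1.png',np.hstack([cv2.resize(a[0][130:330,140:430],(400,276)),cv2.resize(a[1][60:260,180:470],(400,276))]))
E
```

```text
{'time': np.float64(2.1), 'joints': array([ 1.750e-01,  4.090e-01, -1.000e-03,  1.161e+00, -0.000e+00,
        6.380e-01]), 'ee_pos': array([591.332, 104.742, 164.621]), 'tcp_rot': array([-0.   ,  0.229,  0.973, -0.   ]), 'ft_force': array([-0.972, -0.231, -0.535])}
```

View pics/m1.png

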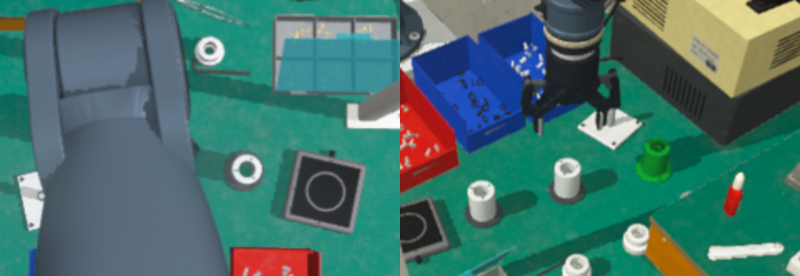

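The scene half shows the gripper above and behind the left spool, with fingertips near (281,156) and (327,153) in full-image pixels and nothing in the way. I'll check the scene camera's bias against these before descending.

```bash
python3 - <<'E'
from h import *
s=manip.state();p=s['ee_pos']
for z in (-12,-25):
  for d in(-50,0,50): print(z,d,proj('scene',p+np.array([.445*d,.895*d,z])))
E
python3 - <<'E'
import cv2
im=cv2.imread('pics/m1.png')[40:150,500:660]; cv2.imwrite('pics/m1c.png',cv2.resize(im,(800,550),interpolation=cv2.INTER_CUBIC))
E
```

```text
-12 -50 [278.7 153.4]
-12 0 [301.9 151.2]
-12 50 [324.8 149. ]
-25 -50 [278.8 157.7]
-25 0 [301.7 155.5]
-25 50 [324.5 153.4]
```

View pics/m1c.png

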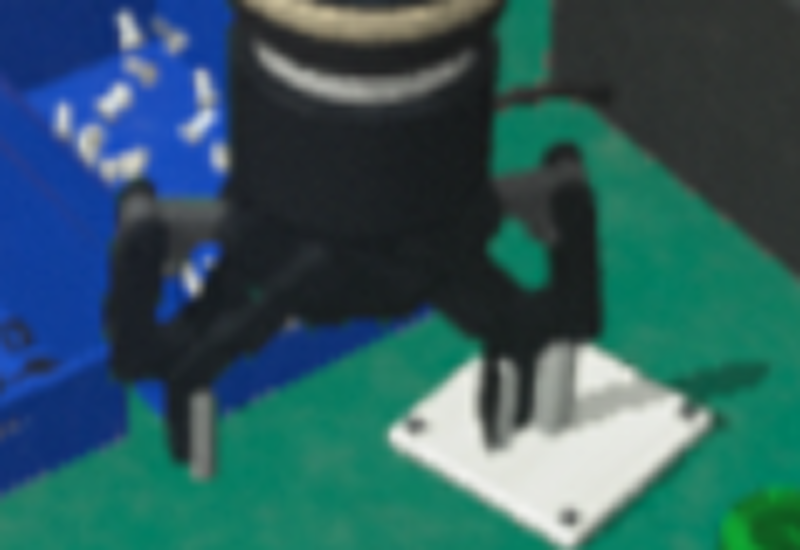

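The fingertip midpoint shows about 4 px below its projection. That means the scene camera reads about 7 mm too far in x, so I trust the top camera. Descending on the left spool.

step_arm(series=[[-2,0,-25,0,1],[0,0,-25,0,1],[0,0,-25,0,1],[0,0,-20,0,1],[0,0,-15,0,1],[0,0,-10,0,1],[0,0,-2,0,1],[0,0,0,0,1]])

```text
time: 3.2
ee_pos: [588.1, 105.0, 44.7]
tcp_rot: [0.0, 0.229, 0.973, 0.0]
ft_force: [0.3, -0.2, 0.1]
width: 1.002
gripper_force: 0.0
```

step_arm(series=[[0,0,0,0,-1],[0,0,0,0,-1],[0,0,0,0,-1],[0,0,0,0,-1],[0,0,0,0,-1],[0,0,0,0,-1],[0,0,0,0,-1],[0,0,0,0,-1]], newtons=50)

```text
time: 4.2
ee_pos: [588.2, 105.0, 44.8]
tcp_rot: [0.0, 0.229, 0.973, 0.0]
ft_force: [0.0, -1.3, 6.2]
width: 0.5
gripper_force: 51.1
```

step_arm(series=[[0,0,5,0,-1],[0,0,10,0,-1],[0,0,15,0,-1],[0,0,15,0,-1],[0,0,10,0,-1],[0,0,5,0,-1],[0,0,0,0,-1],[0,0,0,0,-1]])

```text
time: 5.2
ee_pos: [587.6, 104.9, 103.8]
tcp_rot: [-0.0, 0.229, 0.973, -0.0]
ft_force: [0.1, -0.4, -2.1]
width: 0.497
gripper_force: 50.9
```

step_arm(series=[[0,0,0,0,-1],[0,0,0,0,-1],[0,0,0,0,-1],[0,0,0,0,-1],[0,0,0,0,-1],[0,0,0,0,-1],[0,0,0,0,-1],[0,0,0,0,-1]])

```text
time: 6.2
ee_pos: [587.9, 105.0, 104.3]
tcp_rot: [0.0, 0.229, 0.973, -0.0]
ft_force: [0.2, -0.4, -1.3]
width: 0.494
gripper_force: 50.9
```

```bash
python3 - <<'E'
from h import *
for i in range(4):
    s=manip.state(); print(s['ft_force'].round(2),s['wrist_torque'].round(3),s['effort'].round(2),s['joints'].round(3))
    a=manip.capture('scene')[:,:,::-1]
cv2.imwrite('pics/m2.png',cv2.resize(a[100:240,210:400],(760,560)))
E
```

```text
[ 0.25 -0.41 -1.34] [ 0.01  -0.023  0.009] [ -0.   -67.36  31.82   0.    -0.    -0.  ] [ 0.177  0.446 -0.107  1.018 -0.     0.639]
[ 0.32 -0.27 -1.92] [-0.001  0.017 -0.001] [ -0.   -67.36  31.82   0.    -0.     0.  ] [ 0.177  0.446 -0.107  1.018 -0.     0.638]
[-0.22 -0.54 -2.82] [-0.02   0.03  -0.026] [ -0.   -67.36  31.82   0.    -0.     0.  ] [ 0.177  0.446 -0.107  1.018 -0.     0.639]
[-0.65 -0.41 -1.64] [-0.021 -0.063 -0.044] [  0.   -67.36  31.82   0.    -0.    -0.  ] [ 0.177  0.446 -0.107  1.018 -0.     0.639]
```

View pics/m2.png

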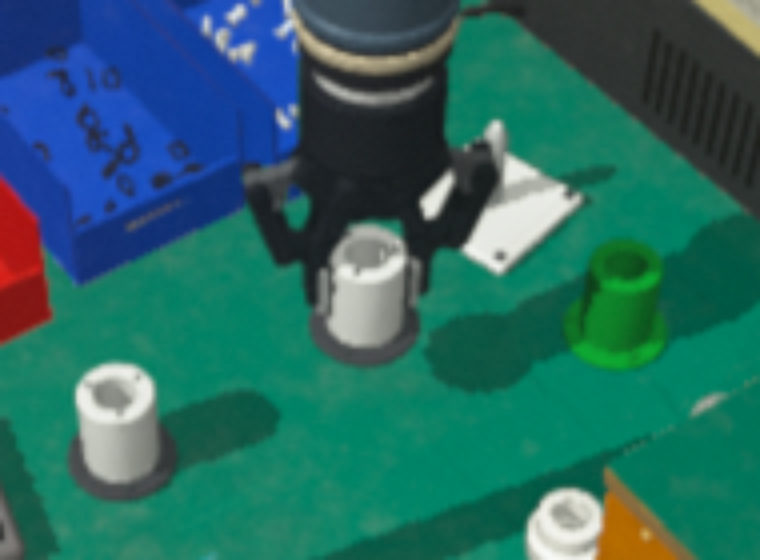

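The left spool is held clear of the bench and upright, at about 1.9 N, which suggests the light one. Setting it back.

step_arm(series=[[0,0,-10,0,-1],[0,0,-15,0,-1],[0,0,-15,0,-1],[0,0,-10,0,-1],[0,0,-5,0,-1],[0,0,-4,0,-1],[0,0,-1,0,-1],[0,0,0,0,-1]])

```text
time: 7.4
ee_pos: [588.1, 105.0, 44.8]
tcp_rot: [0.0, 0.229, 0.973, 0.0]
ft_force: [-1.5, -0.4, 2.1]
width: 0.496
gripper_force: 51.0
```

step_arm(series=[[0,0,0,0,1],[0,0,0,0,1],[0,0,0,0,1],[0,0,0,0,1],[0,0,0,0,1],[0,0,15,0,1],[0,0,30,0,1],[0,0,40,0,1]])

```text
time: 8.4
ee_pos: [587.4, 104.9, 130.5]
tcp_rot: [-0.0, 0.229, 0.973, -0.0]
ft_force: [1.2, 0.2, -0.2]
width: 1.002
gripper_force: 0.0
```

step_arm(series=[[-5,-20,5,0,1],[-8,-30,0,0,1],[-8,-30,0,0,1],[-8,-32,0,0,1],[-7,-27,0,0,1],[0,-5,0,0,1],[0,0,-5,0,1],[0,0,-10,0,1]])

```text
time: 9.4
ee_pos: [552.2, -38.5, 118.9]
tcp_rot: [0.0, 0.229, 0.974, 0.0]
ft_force: [-0.1, 0.6, 0.2]
width: 0.998
gripper_force: 0.0
```

step_arm(series=[[0,0,-15,0,1],[0,0,-20,0,1],[0,0,-20,0,1],[0,0,-15,0,1],[0,0,-5,0,1],[0,0,0,0,1],[0,0,0,0,1],[0,0,0,0,1]])

```text
time: 10.4
ee_pos: [552.3, -39.1, 44.9]
tcp_rot: [0.001, 0.229, 0.973, 0.0]
ft_force: [-0.9, 0.1, -0.0]
width: 1.004
gripper_force: 0.0
```

step_arm(series=[[0,0,0,0,-1],[0,0,0,0,-1],[0,0,0,0,-1],[0,0,0,0,-1],[0,0,0,0,-1],[0,0,0,0,-1],[0,0,0,0,-1],[0,0,0,0,-1]])

```text
time: 11.4
ee_pos: [552.0, -38.9, 44.7]
tcp_rot: [0.0, 0.229, 0.973, 0.0]
ft_force: [-1.9, 0.2, 5.7]
width: 0.509
gripper_force: 50.7
```

step_arm(series=[[0,0,5,0,-1],[0,0,10,0,-1],[0,0,15,0,-1],[0,0,15,0,-1],[0,0,10,0,-1],[0,0,5,0,-1],[0,0,0,0,-1],[0,0,0,0,-1]])

```text
time: 12.4
ee_pos: [551.6, -39.0, 103.9]
tcp_rot: [-0.0, 0.229, 0.973, -0.0]
ft_force: [-0.6, -0.9, -5.4]
width: 0.508
gripper_force: 51.6
```

step_arm(series=[[0,0,0,0,-1],[0,0,0,0,-1],[0,0,0,0,-1],[0,0,0,0,-1],[0,0,0,0,-1],[0,0,0,0,-1],[0,0,0,0,-1],[0,0,0,0,-1]])

```text
time: 13.4
ee_pos: [551.9, -39.1, 104.3]
tcp_rot: [-0.0, 0.229, 0.973, -0.0]
ft_force: [0.0, -0.4, -5.0]
width: 0.501
gripper_force: 51.6
```

```bash
python3 - <<'E'
from h import *
for i in range(3):
    s=manip.state(); print(s['ft_force'].round(2),s['effort'].round(2),s['joints'].round(3))
    a=manip.capture('scene')[:,:,::-1]
cv2.imwrite('pics/m3.png',a)
E
```

```text
[ 0.02 -0.43 -5.02] [ -0.   -63.23  32.11   0.    -0.     0.  ] [-0.071  0.379 -0.219  0.974 -0.     0.391]
[-0.5   0.05 -5.29] [ -0.   -63.23  32.11   0.    -0.    -0.  ] [-0.071  0.379 -0.218  0.974 -0.     0.391]
[-0.5  -0.47 -4.13] [ -0.   -63.23  32.11   0.    -0.    -0.  ] [-0.071  0.379 -0.218  0.974 -0.     0.391]
```

The right spool weighs about 5 N against 1.9 N, so the left one is lighter. I'll set the right one back and fetch the left.

step_arm(series=[[0,0,-10,0,-1],[0,0,-15,0,-1],[0,0,-15,0,-1],[0,0,-10,0,-1],[0,0,-5,0,-1],[0,0,-4,0,-1],[0,0,-1,0,-1],[0,0,0,0,-1]])

```text
time: 14.55
ee_pos: [552.1, -39.1, 44.8]
tcp_rot: [0.0, 0.229, 0.973, -0.0]
ft_force: [-2.3, -0.2, 0.1]
width: 0.509
gripper_force: 51.8
```

step_arm(series=[[0,0,0,0,1],[0,0,0,0,1],[0,0,0,0,1],[0,0,0,0,1],[0,0,0,0,1],[0,0,15,0,1],[0,0,30,0,1],[0,0,40,0,1]])

```text
time: 15.55
ee_pos: [551.5, -39.0, 130.6]
tcp_rot: [-0.0, 0.229, 0.973, -0.0]
ft_force: [0.6, -0.4, -0.5]
width: 0.997
gripper_force: 0.0
```

step_arm(series=[[5,20,5,0,1],[8,30,0,0,1],[8,30,0,0,1],[8,32,0,0,1],[7,27,0,0,1],[0,5,0,0,1],[0,0,-5,0,1],[0,0,-10,0,1]])

```text
time: 16.55
ee_pos: [587.7, 104.3, 118.9]
tcp_rot: [0.0, 0.229, 0.973, -0.0]
ft_force: [0.4, -0.5, 0.1]
width: 1.0
gripper_force: 0.0
```

step_arm(series=[[0,0,-15,0,1],[0,0,-20,0,1],[0,0,-20,0,1],[0,0,-15,0,1],[0,0,-5,0,1],[0,0,0,0,1],[0,0,0,0,1],[0,0,0,0,1]])

```text
time: 17.55
ee_pos: [588.3, 105.1, 44.9]
tcp_rot: [0.001, 0.229, 0.973, 0.0]
ft_force: [0.2, -0.4, 0.1]
width: 0.999
gripper_force: 0.0
```

step_arm(series=[[0,0,0,0,-1],[0,0,0,0,-1],[0,0,0,0,-1],[0,0,0,0,-1],[0,0,0,0,-1],[0,0,0,0,-1],[0,0,0,0,-1],[0,0,0,0,-1]])

```text
time: 18.55
ee_pos: [588.1, 105.0, 44.6]
tcp_rot: [0.0, 0.229, 0.973, 0.0]
ft_force: [-0.2, 0.6, 5.2]
width: 0.496
gripper_force: 51.2
```

step_arm(series=[[0,0,5,0,-1],[0,0,15,0,-1],[0,0,25,0,-1],[0,0,25,0,-1],[0,0,20,0,-1],[-5,10,10,0,-1],[-15,25,0,0,-1],[-15,30,0,0,-1]])

```text
time: 19.55
ee_pos: [552.0, 170.7, 144.4]
tcp_rot: [-0.0, 0.229, 0.973, -0.0]
ft_force: [0.0, 0.2, -1.8]
width: 0.493
gripper_force: 50.9
```

step_arm(series=[[-15,30,0,0,-1],[-15,30,0,0,-1],[-12,22,0,0,-1],[-5,10,0,0,-1],[0,0,0,0,-1],[0,0,0,0,-1],[0,0,0,0,-1],[0,0,0,0,-1]])

```text
time: 20.55
ee_pos: [506.2, 261.4, 144.3]
tcp_rot: [-0.0, 0.229, 0.973, -0.0]
ft_force: [0.1, 0.2, -1.6]
width: 0.497
gripper_force: 50.9
```

```bash
python3 - <<'E'
from h import *
s=manip.state(); print(s['ee_pos'],s['ft_force'])
a=manip.capture('scene')[:,:,::-1]
cv2.imwrite('pics/m4.png',cv2.resize(a[70:190,260:420],(800,600),interpolation=cv2.INTER_CUBIC))
p=s['ee_pos']
for dz in (-44.5,): print(proj('scene',p+[0.9,-.5,dz]), proj('scene',(507,261,72)))
E
```

```text
[506.16794801 261.41199357 144.25351549] [ 0.0832829   0.200298   -1.57441739]
[334.5 121.1] [333.6 129.7]
```

View pics/m4.png

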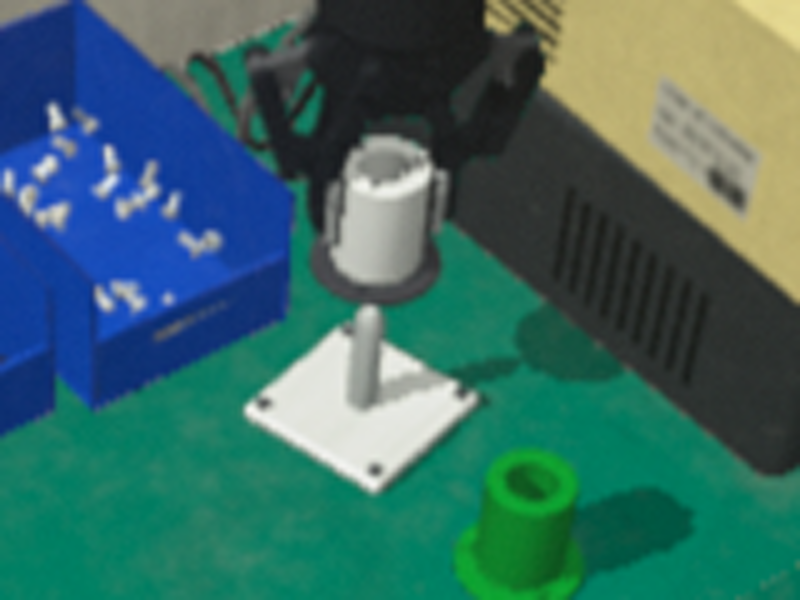

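The spool hangs upright over the spindle, with the flange centre near crop (375,262) and the tip near (369,308). After removing the shared camera bias, the leftover offset is about 1–2 mm. I'll nudge by (+1,-1) and descend while watching the force.

step_arm(series=[[1,-1,-5,0,-1],[0,0,-10,0,-1],[0,0,-10,0,-1],[0,0,-5,0,-1],[0,0,-5,0,-1],[0,0,-5,0,-1],[0,0,-5,0,-1],[0,0,0,0,-1]])

```text
time: 21.6
ee_pos: [506.7, 260.8, 98.9]
tcp_rot: [-0.0, 0.229, 0.973, -0.0]
ft_force: [-1.1, 0.4, -1.2]
width: 0.494
gripper_force: 50.9
```

step_arm(series=[[0,0,-8,0,-1],[0,0,-10,0,-1],[0,0,-10,0,-1],[0,0,-7,0,-1],[0,0,-5,0,-1],[0,0,-3,0,-1],[0,0,-1,0,-1],[0,0,0,0,-1]])

```text
time: 22.6
ee_pos: [507.0, 261.0, 55.4]
tcp_rot: [0.0, 0.229, 0.973, 0.0]
ft_force: [0.3, -0.6, -1.1]
width: 0.496
gripper_force: 50.9
```

step_arm(series=[[0,0,-1,0,-1],[0,0,-1,0,-1],[0,0,0,0,-1],[0,0,0,0,-1],[0,0,0,0,-1],[0,0,0,0,-1],[0,0,0,0,-1],[0,0,0,0,-1]])

```text
time: 23.6
ee_pos: [506.9, 261.0, 53.3]
tcp_rot: [0.0, 0.229, 0.973, -0.0]
ft_force: [0.5, -0.4, -0.7]
width: 0.494
gripper_force: 50.9
```

step_arm(series=[[0,0,-1,0,-1],[0,0,0,0,-1],[0,0,0,0,-1],[0,0,0,0,1],[0,0,0,0,1],[0,0,0,0,1],[0,0,0,0,1],[0,0,0,0,1]])

```text
time: 24.6
ee_pos: [506.9, 261.0, 52.2]
tcp_rot: [-0.0, 0.229, 0.973, -0.0]
ft_force: [-0.5, -0.8, -0.6]
width: 0.997
gripper_force: 0.0
```

step_arm(series=[[0,0,10,0,1],[0,0,20,0,1],[0,0,30,0,1],[0,0,30,0,1],[0,-20,10,0,1],[10,-40,0,0,1],[10,-45,0,0,1],[10,-50,0,0,1]])

```text
time: 25.6
ee_pos: [536.5, 103.9, 152.0]
tcp_rot: [-0.0, 0.229, 0.974, -0.0]
ft_force: [0.1, -0.4, -0.3]
width: 0.999
gripper_force: 0.0
```

step_arm(series=[[5,-50,0,0,1],[5,-50,0,0,1],[5,-40,0,0,1],[0,-5,-5,0,1],[0,0,-10,0,1],[0,0,-10,0,1],[0,0,0,0,1],[0,0,0,0,1]])

```text
time: 26.6
ee_pos: [551.9, -38.3, 127.3]
tcp_rot: [-0.0, 0.228, 0.974, -0.0]
ft_force: [1.0, -0.8, -0.2]
width: 1.001
gripper_force: 0.0
```

```bash
python3 - <<'E'
from h import *
s=manip.state(); print(s['ee_pos'],s['ft_force'])
a=[manip.capture(n)[:,:,::-1] for n in('top','scene')]
cv2.imwrite('pics/m5.png',np.hstack([cv2.resize(a[0][130:330,140:430],(400,276)),cv2.resize(a[1][90:240,190:410],(400,276))]))
E
```

```text
[551.90856238 -38.26464627 127.2528546 ] [ 0.98527431 -0.80363091 -0.18816353]
```

View pics/m5.png

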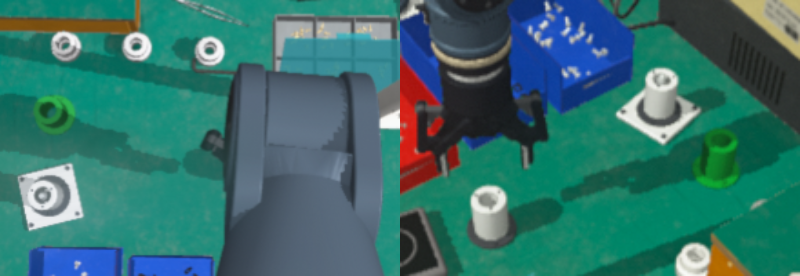

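The light spool sits fully down on the spindle in the plate centre, seen in the top half at (45,195) and the scene half at (660,95). The heavy spool stands untouched under the gripper. Picking it up.

step_arm(series=[[0,0,-15,0,1],[0,0,-20,0,1],[0,0,-20,0,1],[0,0,-15,0,1],[0,0,-8,0,1],[0,0,-4,0,1],[0,0,0,0,1],[0,0,0,0,1]])

```text
time: 27.7
ee_pos: [552.3, -39.0, 45.8]
tcp_rot: [0.0, 0.229, 0.973, 0.0]
ft_force: [-0.0, -0.8, -0.1]
width: 1.0
gripper_force: 0.0
```

step_arm(series=[[0,0,0,0,-1],[0,0,0,0,-1],[0,0,0,0,-1],[0,0,0,0,-1],[0,0,0,0,-1],[0,0,0,0,-1],[0,0,0,0,-1],[0,0,0,0,-1]])

```text
time: 28.7
ee_pos: [552.0, -39.0, 45.8]
tcp_rot: [0.0, 0.229, 0.973, -0.0]
ft_force: [-1.2, 0.0, 5.7]
width: 0.509
gripper_force: 50.7
```

step_arm(series=[[0,0,5,0,-1],[0,0,15,0,-1],[0,0,20,0,-1],[0,0,20,0,-1],[0,0,15,0,-1],[0,0,5,0,-1],[0,0,0,0,-1],[0,0,0,0,-1]])

```text
time: 29.7
ee_pos: [551.4, -39.0, 124.6]
tcp_rot: [-0.001, 0.229, 0.973, -0.0]
ft_force: [0.1, -0.7, -5.2]
width: 0.502
gripper_force: 51.7
```

step_arm(series=[[-3,-12,0,0,-1],[-5,-22,0,0,-1],[-5,-25,0,0,-1],[-5,-25,0,0,-1],[-5,-20,0,0,-1],[-3,-12,0,0,-1],[-1,-6,0,0,-1],[0,0,0,0,-1]])

```text
time: 30.7
ee_pos: [524.8, -161.1, 125.2]
tcp_rot: [-0.0, 0.229, 0.973, 0.0]
ft_force: [-0.4, 0.7, -4.6]
width: 0.507
gripper_force: 51.9
```

step_arm(series=[[0,0,-4,0,-1],[0,0,-8,0,-1],[0,0,-8,0,-1],[0,0,-6,0,-1],[0,0,-3,0,-1],[0,0,0,0,-1],[0,0,0,0,-1],[0,0,0,0,-1]])

```text
time: 31.7
ee_pos: [525.1, -161.1, 96.5]
tcp_rot: [0.0, 0.229, 0.973, -0.0]
ft_force: [0.2, -0.5, -5.7]
width: 0.503
gripper_force: 51.9
```

```bash
python3 - <<'E'
from h import *
s=manip.state(); print(s['ee_pos'],s['ft_force'])
a=manip.capture('scene')[:,:,::-1]
cv2.imwrite('pics/m6.png',cv2.resize(a[100:290,150:370],(660,570)))
print(proj('scene',(524,-161.5,19.5)),proj('scene',s['ee_pos']-[0,0,45.5]))
E
```

```text
[ 525.05699706 -161.13476695   96.52310603] [ 0.21237906 -0.45543859 -5.73474769]
[185.7 223.8] [183.8 215.2]
```

View pics/m6.png

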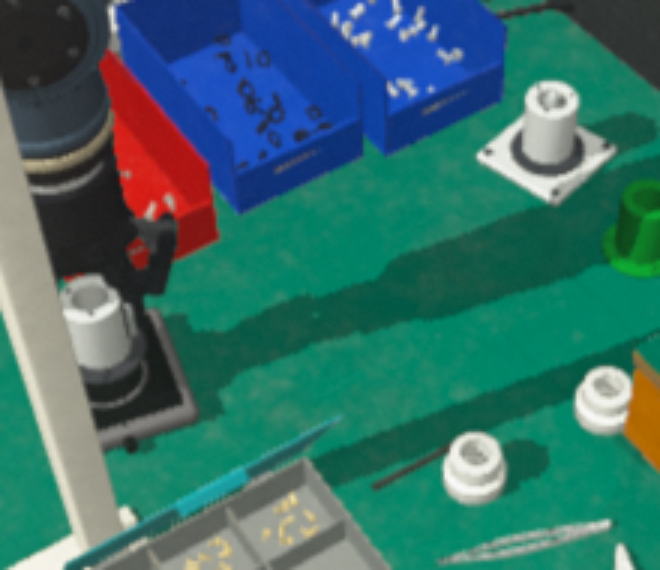

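The heavy spool (crop 95,330) is held upright above the reader's ring, clear of the post. The light spool is seated on the spindle. I'll let the arm settle briefly, then hand in.

step_arm(series=[[0,0,0,0,-1],[0,0,0,0,-1],[0,0,0,0,-1],[0,0,0,0,-1],[0,0,0,0,-1],[0,0,0,0,-1],[0,0,0,0,-1],[0,0,0,0,-1]])

```text
time: 32.75
ee_pos: [524.9, -161.0, 96.3]
tcp_rot: [0.0, 0.229, 0.973, -0.0]
ft_force: [-0.0, 0.7, -5.5]
width: 0.507
gripper_force: 51.8
```

```bash
python3 -c "
from station import manip
print(manip.finish_job())"
```

```text
the job is handed in; nothing more can be done
None
```

Job handed in at about 33 s: the left spool was lighter (about 1.9 N against 5 N) and is now seated on the spindle and released, and the heavier right one is held upright and still about 3 cm above the middle of the reader.

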